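# Push a spacer disc over the lip of a sample-cell cradle and bed it against the end stop

### The arm

A 6-joint arm with a two-finger parallel gripper is mounted at the origin on the work surface. World frame = base frame: x ahead of the robot, y to its left, z up, the work surface at z = 0. Lengths are in m, angles in rad, forces in N, time in s.
With the tool pointing down it reaches from about 0.25 to 0.85 m from the base axis. Payload 12.5 kg.
Tool frame: the origin (TCP) lies at the very end of the fingers, on their centre line; the grasp point (between the pads) lies 19 mm behind it; z points along the fingers, y is the line along which they close (so a half turn about z gives the same grasp; the last joint's range is limited). The gripper opens to 93 mm and grips with 3 to 60 N. Pads are 15 mm wide; open, the fingers measure 128 mm over their backs; the gripper's body (75 mm by 188 mm) begins 65 mm behind the grasp point.
Start: joints at [-1.269, 0.351, 1.652, -0, 1.139, -0.085], TCP at [0.207, -0.509, 0.219] pointing down, gripper open.
Joint ranges: [-2.75, 2.75], [-0.79, 2.1], [0.01, 2.65], [-1.57, 4.71], [0.07, 3.14], [-2.87, 2.87]. Speed limits (rad/s): [2.22, 2.22, 2.79, 3.14, 3.14, 3.14].

### API

Orientations are given as [roll, pitch, yaw] about the fixed x, y, z axes, in that order (R = Rz(yaw) Ry(pitch) Rx(roll)).
In Python, from bench import robot gives the robot as it stands.
- The arm moves only by the tool apply_moves, never from a script. Its argument "series" is one flat list of numbers, 5 for each row, row after row: the finger opening in mm, from 0 to 93, then the shift along the world's x, y, z in mm, then the turn about the world's z in rad. In form: [hand, tx, ty, tz, turn, hand, tx, ty, tz, turn, ...]. A call has 1 to 5 rows; each row shifts and turns the commanded pose from where the row before left it; what a row does not reach is not made up. A row lasts 1/10 s, in which the tool goes at most 50 mm and 8.59 degrees, less where a joint would pass 70% of its speed; a pose out of reach is approached as far as the arm can. A call is refused whole if a number of a shift passes 50 or a number of a turn 0.15, either way. A call with a gripper value outside its range is refused whole. The fingers move at their own pace and stop on an object; "newtons" is the grip in N (left out, the last holds). Time passes only in rows, so rows that do not move let the fingers close. It gives the time, the measured TCP pose, the force, the opening and the grip force at its end, in the units of the state.
- robot.state(): the state, without advancing time (a new reading comes with each control period).
- robot.capture(name): name is "scene" or "top"; returns the picture (400x640x3 uint8, red, green, blue); there is no depth.
- robot.camera_params(name): a dict with "fx", "fy", "cx", "cy" (pixels), "R" (3x3) and "t" (3): a world point X has camera coordinates R X + t. Camera axes: x right, y down, z forward; pixel columns grow to the right and rows downward; lengths in m; the calibration is good to about 2 mm. A picture is of the moment at which its call begins. camera_params takes no time and is no camera call.
- robot.job_done(): hands the job in; it is judged then, once.
Trained networks look in the newest picture that a camera, given by its name, has taken for a name from the list of things; names that differ only in an ending like _2 or _b are one class to them, and where a whole thing is asked for, a point or a joint stands for the part that bears it (a point fixed in the world has none). Each returns a list of dicts, best first, with "p" (0 to 1); they miss things now and then, are a little off and sometimes report something else, mostly with a low value. They report only what shows in the picture. A call takes as long as a camera call. They do not tell look-alikes from the thing itself.
- robot.find_in(thing, camera): "uv" ([column, row] in pixels, amid what is visible of it).
The state is a dict: "time": time; "q": joint angles; "dq": joint speeds; "effort": joint torques, N m; "position": TCP position; "tcp_rot": TCP orientation; "ft_force": force on the tool from outside, world axes, zero at the start; "moment": the same for the moment, N m; "gripper_width": finger opening in m; "gripper_force": force on a finger pad.
Only numpy, scipy, OpenCV 4.12 (cv2) and the standard library are available. Lean on these libraries where they do the work, as an engineer would, in place of code of your own. Each camera call takes 0.05 s, during which the arm holds its last target. There are 200 camera calls.

### The job

Load the large steel spacer disc into the sample cradle: slide it along the deck with the fingertips and push it over the raised lip so that it drops flat into the pocket. Then keep pushing it along the pocket, under the hold-down bar, until it meets the rubber pad of the end stop, and bed it there with a steady push of about 10 N for about a second - never more than 15 N. Slide the disc, do not lift it; leave it lying flat in the pocket and leave the things around the cradle alone.

Things in the scene. Friction and masses are not known exactly. Their poses are not given: they have to be found in the camera images.
- cradle: Flat aluminium cradle, 260 x 150 mm, fixed on the bench. Origin: on its underside (bench height), mid-width, below the lip's sheer pocket-side edge; x axis = push direction (deck, lip, pocket), z up. Deck from x = -135 to -20 mm, top 16 mm above the bench; pocket floor from x = 0 to the end stop, 15 mm above the bench.
- lip (a point): Middle of the flat top of the steel lip, 19 mm above the bench. The flat top spans x = -5 to 0 mm of the cradle; before it a ramp rises from the deck, x = -20 to -5 mm; behind it a sheer 4 mm drop to the pocket floor. Axes as the cradle's.
- rail_mouth (a point): Mid-width on the deck, 16 mm above the bench, at the front mouth of the two side rails (x = -125 mm of the cradle). There the rails are 117 mm apart; they narrow like a funnel to 60 mm at x = -30 mm, then run parallel, 62 mm apart, past lip and pocket. Rail tops are 26 to 27 mm above the bench.
- bar (a point): Mid-width on top of the steel hold-down bar that crosses the pocket from x = 50 to 58 mm of the cradle: top 34 mm, underside 29 mm above the bench. The disc slides under it.
- spacer_mid (a point): Centre, 5 mm above the underside, of the plain steel spacer disc: diameter 56 mm, 10 mm thick, no hole (a fine circle marked on top), about 0.19 kg; z = disc axis. Starts flat on the deck between the flared rails. On the pocket floor its top is 25 mm above the bench, 6 mm above the lip's top, so fingertips held 2 mm above the lip still push its edge.
- endstop: Dark steel block 12 x 60 x 19 mm across the pocket's far end; origin: centre of its underside, 15 mm above the bench. A hand-set screw through it carries a rubber pad 17 mm across, axis 8 mm above the origin. The pad's face is 27 to 51 mm before the origin: not measured, to be felt. The dropped disc has 5 to 29 mm of free travel to it. It yields 0.12 mm per N, at most 4 mm; the screw holds.
- washbottle: Bystander: white plastic wash bottle, 60 mm across, 135 mm tall, blue cap, beside the cradle. Origin: centre of its underside. Leave alone.
- jar: Bystander: glass sample jar with white lid, 52 mm across, 60 mm tall, beside the cradle. Origin: centre of its underside. Leave alone.
- small_ring: Bystander: small steel ring, 38 mm across, 8 mm thick, lying on the bench beside the cradle. Origin: centre of its underside. Not the part to load; leave alone.
Mind the look-alikes: they are no part of the job. What is shaped like the part that bears spacer_mid but brown or green is not meant.

How it is judged:
By the outcome, as a careful person would: the job done as asked, in the order asked, and still so for the second after the job is handed in, with the robot touching nothing.
It also fails if it takes over 58 s, if anything falls off the work surface, if the arm or the gripper's body presses on something with over 40 N, if the wrist force passes 120 N, or if a joint passes its speed limit or range.

## Working session

There is one attempt and no reset: what is moved stays moved. The work goes in short steps, Python scripts to look and compute and a tool call to move; the robot and the scene stay as the last step left them, time stands still between calls to the robot, and variables do not carry over. Pictures are saved under pics/ and viewed, at most 10 in all, crops included, and the job is handed in when it is done.

Besides the shell and the picture viewer there is one more tool, called after "Request:" by a JSON object that holds its "fn" and its "kwargs", one argument or row to a line. apply_moves: Moves the arm, as the interface text tells. Its arguments: {"type":"object","properties":{"series":{"type":"array","items":{"type":"number"}},"newtons":{"type":"number"}},"required":["series"]}

```bash
mkdir -p pics
cat > h.py <<'E'
from bench import robot
import numpy as np, cv2
def ray(cam,uv,z):
    c=robot.camera_params(cam);R=np.array(c["R"]);t=np.array(c["t"])
    d=R.T@np.array([(uv[0]-c["cx"])/c["fx"],(uv[1]-c["cy"])/c["fy"],1]);o=-R.T@t
    return o+d*(z-o[2])/d[2]
def proj(cam,X):
    c=robot.camera_params(cam);p=np.array(c["R"])@np.array(X)+np.array(c["t"])
    return np.array([c["fx"]*p[0]/p[2]+c["cx"],c["fy"]*p[1]/p[2]+c["cy"]])
def save(n,im): cv2.imwrite("pics/"+n+".png",im[:,:,::-1])
E
python3 - <<'E'
from h import *
a=robot.capture("top");b=robot.capture("scene")
save("top0",a);save("scene0",b)
Z=dict(cradle=.016,lip=.019,rail_mouth=.016,bar=.034,spacer_mid=.021,endstop=.034,washbottle=.135,jar=.06,small_ring=.008)
for n,z in Z.items():
    for cam in("top","scene"):
        for r in robot.find_in(n,cam)[:3]:
            print(n,cam,np.round(r["uv"]),round(r["p"],2),np.round(ray(cam,r["uv"],z)[:2],4))
print(robot.state())
E
```

```text
cradle top [362. 180.] 0.8 [ 0.5938 -0.0112]
cradle scene [277. 226.] 0.85 [ 0.6076 -0.0101]
lip top [357. 180.] 0.96 [ 0.5928 -0.003 ]
lip scene [273. 231.] 0.87 [ 0.6241 -0.0133]
rail_mouth top [362. 177.] 0.64 [ 0.5999 -0.0114]
rail_mouth scene [276. 228.] 0.89 [ 0.6129 -0.0103]
bar top [360. 179.] 0.92 [ 0.5918 -0.0069]
bar scene [278. 230.] 0.6 [ 6.299e-01 -3.000e-04]
bar scene [284. 192.] 0.4 [ 0.5247 -0.0162]
spacer_mid top [431. 243.] 0.95 [ 0.4721 -0.1418]
spacer_mid top [364. 303.] 0.88 [ 0.3597 -0.0135]
spacer_mid top [315. 285.] 0.85 [0.391  0.0766]
spacer_mid scene [264. 153.] 0.83 [ 0.4073 -0.1001]
spacer_mid scene [237. 174.] 0.79 [ 0.4883 -0.1426]
spacer_mid scene [289. 191.] 0.73 [ 0.5114 -0.01  ]
endstop top [361. 126.] 0.82 [ 0.6968 -0.0086]
endstop scene [262. 259.] 0.8 [ 0.7043 -0.012 ]
endstop scene [278. 231.] 0.6 [6.308e-01 6.000e-04]
washbottle top [262. 162.] 0.95 [0.5956 0.169 ]
washbottle scene [362. 234.] 0.98 [0.6677 0.1809]
jar top [452. 164.] 0.97 [ 0.6167 -0.1758]
jar scene [199. 215.] 0.65 [ 0.6464 -0.1645]
small_ring top [302. 234.] 0.64 [0.487  0.1028]
small_ring scene [341. 198.] 0.58 [0.4936 0.1087]
{'time': 1.0, 'q': array([-1.26855867e+00,  3.50695921e-01,  1.65181149e+00, -4.15522180e-05,
        1.13910216e+00, -8.45732013e-02]), 'dq': array([-5.68135072e-04,  7.69689438e-04, -7.08732893e-04, -4.65545861e-05,
        9.75732809e-05,  1.45170217e-03]), 'effort': array([-2.24660740e-03, -4.97255194e+01, -2.85488176e+01,  6.99042343e-02,
        2.19770288e-02,  7.65303213e-06]), 'position': array([ 0.2075015 , -0.50933265,  0.21863042]), 'tcp_rot': array([-3.14157261e+00,  3.61759382e-05,  3.86828243e-01]), 'ft_force': array([-0.32553686, -0.35583612,  0.03426413]), 'moment': array([-0.06541349,  0.01806288,  0.02878578]), 'gripper_force': 0.0, 'gripper_width': 0.09302595504925013}
```

View pics/top0.png

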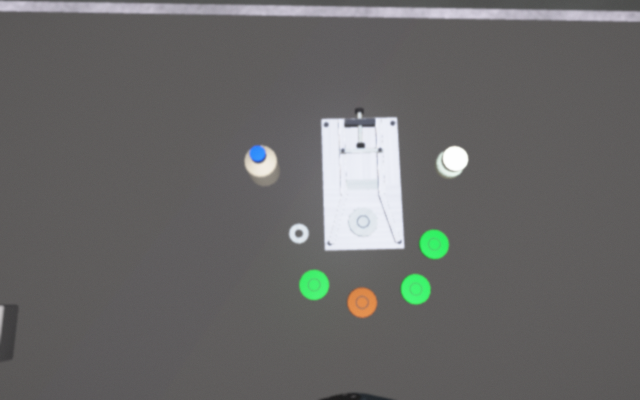

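View pics/scene0.png

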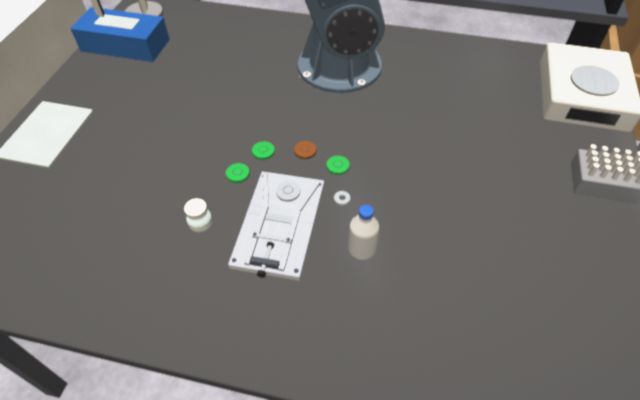

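Top picture: the grey disc lies on the cradle deck at about (363,222). The look-alikes are green at (314,285), (416,289) and (434,244), and brown/orange at (362,303). Only the grey one on the deck is plain steel, so it is the part. The end stop is at (360,123), the jar at (452,162) and the wash bottle at (262,162). I'll confirm with one enlarged crop.

Run:
```python
from h import *
a=cv2.imread("pics/top0.png")
c=a[100:260,300:420];cv2.imwrite("pics/crop0.png",cv2.resize(c,None,fx=3.75*1,fy=3.75,interpolation=cv2.INTER_CUBIC))
for n,uv,z in[("c_fl",(321,119),.015),("c_fr",(397,118),.015),("c_nr",(404,248),.016),("c_nl",(325,250),.016),("disc",(363,222),.026)]:
    print(n,ray("top",uv,z))
c=robot.camera_params("top");print(c, -np.array(c["R"]).T@c["t"])
```

```text
c_fl [0.71664622 0.06874599 0.015     ]
c_fr [ 0.72093045 -0.08251568  0.015     ]
c_nr [ 0.46214042 -0.09145685  0.016     ]
c_nl [0.45666476 0.05851317 0.016     ]
disc [ 0.50961512 -0.01281299  0.026     ]
{'fx': 506.54630651384934, 'fy': 506.54630651384934, 'cx': 321.30944615520946, 'cy': 202.96885317443412, 'R': array([[ 0.0101575 , -0.99987253,  0.01231856],
       [-0.98421136, -0.01217387, -0.176578  ],
       [ 0.17670546, -0.01033048, -0.98420956]]), 't': array([0.06065853, 0.54205116, 0.89486088])} [0.37474997 0.076494   0.97569772]
```

View pics/crop0.png

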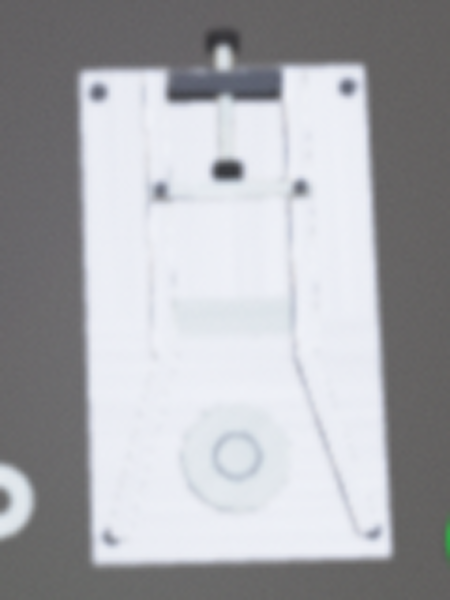

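The crop confirms it: a plain grey disc with a fine circle, centred at (363,222) on the deck, behind the lip band (y≈184) and the bar (y≈150), with the pad at (361,146). The cradle origin comes out at about (0.594, -0.0115), yaw 0.036. The measured 260 x 150 mm outline matches the sizes given. I'll push with the fingers slightly open (V contact), tips at z = 21 mm.

Request:
{"fn": "apply_moves", "kwargs": {
  "series": [14, 17, 33, 0, -0.117, 14, 17, 33, 0, -0.117, 14, 17, 33, 0, -0.117, 14, 17, 33, 0, 0, 14, 17, 33, 0, 0],
  "newtons": 20
}}

```text
time: 1.5
position: [0.2929, -0.343, 0.2187]
tcp_rot: [3.141, -0.0, 0.035]
ft_force: [0.9, -0.4, -0.2]
gripper_width: 0.0575
gripper_force: 0.0
```

Request:
{"fn": "apply_moves", "kwargs": {
  "series": [14, 17, 33, 0, 0, 14, 17, 33, 0, 0, 14, 17, 33, 0, 0, 14, 17, 33, 0, 0, 14, 17, 33, 0, 0]
}}

```text
time: 2.0
position: [0.378, -0.178, 0.2188]
tcp_rot: [3.141, -0.0, 0.036]
ft_force: [0.2, -1.9, 0.2]
gripper_width: 0.0176
gripper_force: 0.0
```

Request:
{"fn": "apply_moves", "kwargs": {
  "series": [14, 17, 33, 0, 0, 14, 17, 33, 0, 0, 14, 17, 33, 0, 0, 14, 17, 33, 0, 0, 14, 17, 32, 0, 0]
}}

```text
time: 2.5
position: [0.463, -0.0138, 0.2188]
tcp_rot: [3.142, -0.0, 0.036]
ft_force: [0.5, -0.7, -0.4]
gripper_width: 0.0136
gripper_force: 0.0
```

Request:
{"fn": "apply_moves", "kwargs": {
  "series": [14, 0, 0, -30, 0, 14, 0, 0, -30, 0, 14, 0, 0, -30, 0, 14, 0, 0, -30, 0, 14, 0, 0, 0, 0]
}}

```text
time: 3.0
position: [0.4605, -0.0151, 0.096]
tcp_rot: [-3.141, 0.006, 0.036]
ft_force: [-0.7, 0.0, 1.1]
gripper_width: 0.014
gripper_force: 0.0
```

Request:
{"fn": "apply_moves", "kwargs": {
  "series": [14, 0, 0, -30, 0, 14, 0, 0, -20, 0, 14, 0, 0, 0, 0, 14, 0, 0, 0, 0]
}}

```text
time: 3.4
position: [0.4632, -0.0154, 0.0499]
tcp_rot: [3.141, -0.001, 0.036]
ft_force: [-0.7, -0.4, 0.4]
gripper_width: 0.014
gripper_force: 0.0
```

Run:
```python
from h import *
s=robot.state();print(s["time"],s["position"],s["tcp_rot"],s["ft_force"])
b=robot.capture("scene");a=robot.capture("top")
c1=cv2.resize(a[100:260,300:420],None,fx=3.3,fy=3.3,interpolation=cv2.INTER_CUBIC)
c2=cv2.resize(b[150:290,215:345],None,fx=3,fy=528/140,interpolation=cv2.INTER_CUBIC)
save("near1",np.hstack([c1,c2]))
p=s["position"]
for cam in("top","scene"):print(cam,proj(cam,p))
```

```text
3.4 [ 0.46320706 -0.01542489  0.04994439] [ 3.14144820e+00 -1.01217015e-03  3.57556856e-02] [-0.73613975 -0.40140815  0.39174017]
top [365.75597999 245.29929515]
scene [291.23913281 166.98330216]
```

View pics/near1.png

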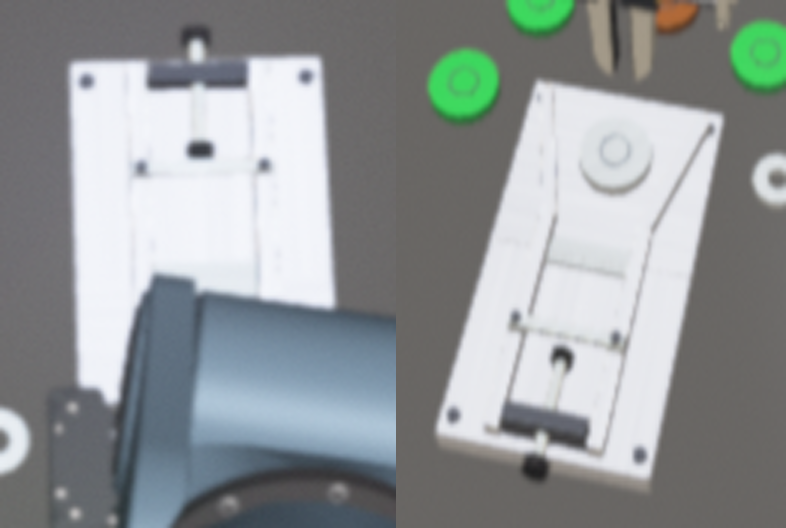

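The scene crop (right half) shows the finger tips at about (620,70), directly behind the disc at (616,155) and clear of everything. The bar is at (568,330) and the pad at (562,355). I'm descending to push height.

Request:
{"fn": "apply_moves", "kwargs": {
  "series": [14, 0, 0, -14, 0, 14, 0, 0, -12, 0, 14, 0, 0, -3, 0, 14, 0, 0, 0, 0, 14, 0, 0, 0, 0]
}}

```text
time: 4.0
position: [0.4627, -0.0154, 0.02]
tcp_rot: [3.142, -0.0, 0.036]
ft_force: [0.9, 0.9, 0.8]
gripper_width: 0.0138
gripper_force: 0.0
```

Run:
```python
from h import *
s=robot.state();print(s["time"],s["position"],s["tcp_rot"],s["ft_force"])
O=np.array([.594,-.0115]);c,sn=np.cos(.036),np.sin(.036)
def C(w):d=np.array(w[:2])-O;return np.round(1000*np.array([c*d[0]+sn*d[1],-sn*d[0]+c*d[1]]),1)
for n,uv,z in[("padtop",(360.8,148),.031),("padmid",(360.8,148),.023),("bar",(361,151),.034),("lipfar",(361,180),.019),("stop",(360,126),.015)]:print(n,C(ray("top",uv,z)))
print("tcp",C(s["position"]))
```

```text
4.0 [ 0.4626901  -0.01536968  0.01999878] [ 3.14154286e+00 -3.12427155e-04  3.58057741e-02] [0.85199468 0.93442513 0.7899814 ]
padtop [59.4  0.6]
padmid [61.7 -0.2]
bar [52.5  0.8]
lipfar [-1.3  1.6]
stop [109.3  -1.2]
tcp [-131.4    0.9]
```

Request:
{"fn": "apply_moves", "kwargs": {
  "series": [14, 0, 0, 1.2, 0, 14, 5, 0.2, 0, 0, 14, 5, 0.2, 0, 0, 14, 5, 0.2, 0, 0, 14, 5, 0.2, 0, 0]
}}

```text
time: 4.5
position: [0.4829, -0.0145, 0.0208]
tcp_rot: [-3.142, 0.0, 0.036]
ft_force: [-1.5, -0.4, 1.0]
gripper_width: 0.0139
gripper_force: 0.3
```

Request:
{"fn": "apply_moves", "kwargs": {
  "series": [14, 6, 0.2, 0, 0, 14, 6, 0.2, 0, 0, 14, 6, 0.2, 0, 0, 14, 6, 0.2, 0, 0, 14, 4, 0.1, 0, 0]
}}

```text
time: 5.0
position: [0.5111, -0.0136, 0.0208]
tcp_rot: [3.142, -0.0, 0.036]
ft_force: [-0.5, 0.5, -0.2]
gripper_width: 0.0142
gripper_force: 0.3
```

Run:
```python
from h import *
s=robot.state();print(s["time"],s["position"],s["ft_force"])
b=robot.capture("scene")
save("push1",cv2.resize(b[150:280,215:345],None,fx=4,fy=4,interpolation=cv2.INTER_CUBIC))
```

```text
5.0 [ 0.5111139  -0.01363011  0.02081358] [-0.52844879  0.53178406 -0.21560154]
```

View pics/push1.png

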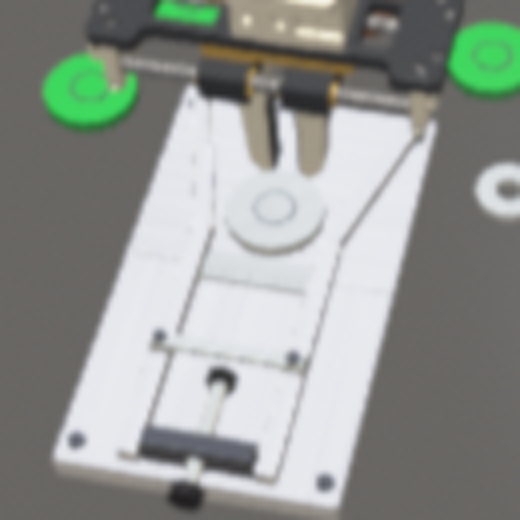

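Run:
```python
from h import *
O=np.array([.594,-.0115]);c,sn=np.cos(.036),np.sin(.036)
def W(x,y,z):x/=1e3;y/=1e3;return np.array([O[0]+c*x-sn*y,O[1]+sn*x+c*y,z/1e3])
def crop(X):return np.round((proj("scene",X)-[215,150])*4,0)
for n,X in dict(mouthL=(-125,58.5,26),mouthR=(-125,-58.5,26),thL=(-30,30,26),thR=(-30,-30,26),nearL=(-135,75,16),nearR=(-135,-75,16),farL=(125,75,15),farR=(125,-75,15),lipmid=(0,0,19),disc=(-49,0,26),tip=(-83,0,21),barL=(54,30,34),barR=(54,-30,34),stop=(112,0,34)).items():print(n,crop(W(*X)))
im=cv2.imread("pics/push1.png");
for n,u in dict(disc=(275,208)).items():
    w=ray("scene",(np.array(u)/4+[215,150]),.026);d=w[:2]-O;print(n,w,c*d[0]+sn*d[1],-sn*d[0]+c*d[1])
for r in robot.find_in("spacer_mid","scene"):
    w=ray("scene",r["uv"],.021);print((np.array(r["uv"])-[215,150])*4,r["p"],w)
```

```text
mouthL [402. 117.]
mouthR [206.  89.]
thL [317. 238.]
thR [211. 222.]
nearL [433. 120.]
nearR [185.  83.]
farL [335. 505.]
farR [ 50. 456.]
lipmid [251. 280.]
disc [272. 203.]
tip [287. 163.]
barL [279. 355.]
barR [168. 336.]
stop [194. 439.]
disc [ 0.54777304 -0.01079252  0.026     ] -0.046171546972136254 0.0023708334835862597
[495.6  64.4] 0.76 [0.4098777  0.08578328 0.021     ]
[262.  206.4] 0.66 [ 0.54459922 -0.01960998  0.021     ]
[74.4 93.2] 0.57 [ 0.48794668 -0.15064467  0.021     ]
[370.4 -28.8] 0.39 [ 0.35111411 -0.00584407  0.021     ]
```

The cradle's predicted corners agree with the picture within a uniform ~2 mm calibration offset. With that removed, the disc at crop (275,208) is on the cradle's centre line, just before the lip, with the fingers right behind it. I'll keep pushing.

Request:
{"fn": "apply_moves", "kwargs": {
  "series": [14, 4, 0.2, 0, 0, 14, 5, 0.2, 0, 0, 14, 5, 0.2, 0, 0, 14, 5, 0.2, 0, 0, 14, 5, 0.1, 0, 0]
}}

```text
time: 5.6
position: [0.535, -0.0127, 0.0208]
tcp_rot: [3.142, -0.0, 0.036]
ft_force: [-0.8, 0.7, -0.1]
gripper_width: 0.014
gripper_force: 0.3
```

Request:
{"fn": "apply_moves", "kwargs": {
  "series": [14, 4, 0.2, 0, 0, 14, 4, 0.1, 0, 0, 14, 4, 0.2, 0, 0, 14, 4, 0.1, 0, 0, 14, 4, 0.1, 0, 0]
}}

```text
time: 6.1
position: [0.5548, -0.0121, 0.0208]
tcp_rot: [-3.142, 0.0, 0.036]
ft_force: [-0.9, -0.6, 1.9]
gripper_width: 0.0144
gripper_force: 0.5
```

Request:
{"fn": "apply_moves", "kwargs": {
  "series": [14, 3, 0.1, 0, 0, 14, 3, 0.1, 0, 0, 14, 3, 0.1, 0, 0, 14, 3, 0.1, 0, 0, 14, 3, 0.1, 0, 0]
}}

```text
time: 6.6
position: [0.5698, -0.0115, 0.0208]
tcp_rot: [-3.142, -0.0, 0.036]
ft_force: [-0.8, 1.4, 0.3]
gripper_width: 0.0139
gripper_force: 0.2
```

Request:
{"fn": "apply_moves", "kwargs": {
  "series": [14, 2, 0.1, 0, 0, 14, 2, 0.1, 0, 0, 14, 2, 0.1, 0, 0, 14, 2, 0.1, 0, 0, 14, 2, 0, 0, 0]
}}

```text
time: 7.1
position: [0.5796, -0.0111, 0.0208]
tcp_rot: [-3.142, 0.0, 0.036]
ft_force: [-0.7, 0.1, -0.2]
gripper_width: 0.0137
gripper_force: 0.2
```

Run:
```python
from h import *
s=robot.state();print(s["time"],s["position"],s["ft_force"])
b=robot.capture("scene")
save("push2",cv2.resize(b[170:280,225:325],None,fx=5,fy=5,interpolation=cv2.INTER_CUBIC))
```

```text
7.1 [ 0.57964007 -0.01112254  0.02084122] [-0.72126202  0.12073459 -0.242646  ]
```

View pics/push2.png

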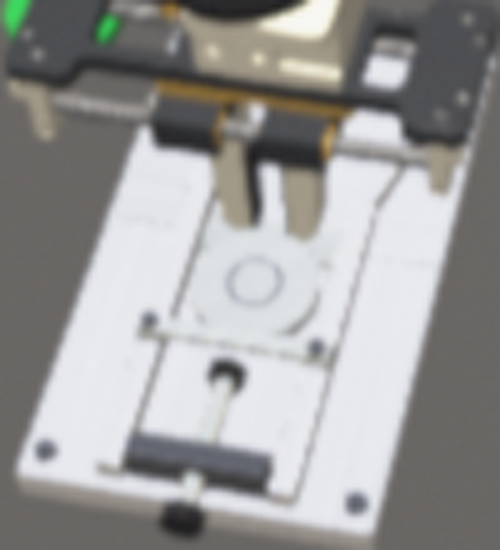

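The disc now straddles the lip, with its centre at crop (254,282) and its front edge just at the bar. The fingers are behind it at (270,225), and the pad at (228,375) is just beyond the bar. I'll go slowly from here.

Request:
{"fn": "apply_moves", "kwargs": {
  "series": [14, 1, 0, 0, 0, 14, 1, 0.1, 0, 0, 14, 1, 0, 0, 0, 14, 1, 0.1, 0, 0, 14, 1, 0, 0, 0]
}}

```text
time: 7.65
position: [0.5845, -0.0109, 0.0208]
tcp_rot: [-3.142, 0.0, 0.036]
ft_force: [-1.8, -0.9, -0.9]
gripper_width: 0.0139
gripper_force: 0.2
```

Request:
{"fn": "apply_moves", "kwargs": {
  "series": [14, 1, 0, 0, 0, 14, 1, 0.1, 0, 0, 14, 1, 0, 0, 0, 14, 1, 0.1, 0, 0, 14, 0.5, 0, 0, 0]
}}

```text
time: 8.15
position: [0.5891, -0.0107, 0.0208]
tcp_rot: [-3.142, 0.0, 0.036]
ft_force: [-0.9, -0.9, 0.5]
gripper_width: 0.0142
gripper_force: 0.3
```

Request:
{"fn": "apply_moves", "kwargs": {
  "series": [14, 0.3, 0, 0, 0, 14, 0.3, 0, 0, 0, 14, 0.3, 0.1, 0, 0, 14, 0.3, 0, 0, 0, 14, 0, 0, 0, 0]
}}

```text
time: 8.65
position: [0.5902, -0.0106, 0.0208]
tcp_rot: [3.142, -0.0, 0.036]
ft_force: [-1.0, -0.4, 0.4]
gripper_width: 0.014
gripper_force: 0.2
```

Run:
```python
from h import *
s=robot.state();print(s["time"],s["position"],s["ft_force"],s["effort"])
b=robot.capture("scene")
save("push3",cv2.resize(b[200:270,235:305],None,fx=8,fy=8,interpolation=cv2.INTER_CUBIC))
```

```text
8.65 [ 0.59021938 -0.01063784  0.02084934] [-0.99860461 -0.4252701   0.40903086] [ 1.12853682e-02 -6.02194190e+01 -2.14840758e+01  2.69247353e-02
 -1.88669600e-01  7.05198327e-04]
```

View pics/push3.png

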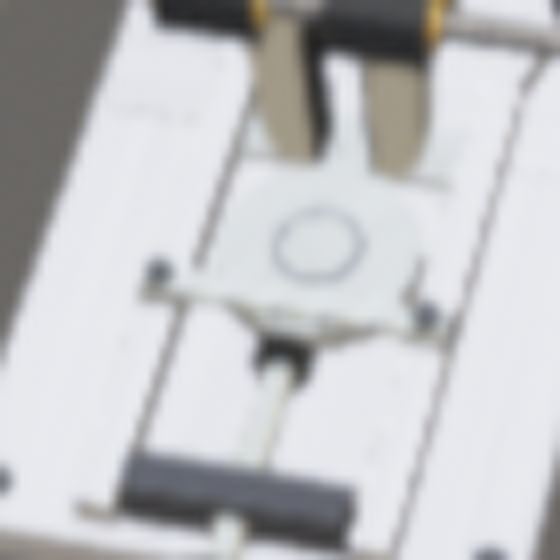

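The disc, its circle at crop (318,248), has passed under the bar. Its front edge at (285,342) is almost touching the pad at (282,355). I'll feel for contact in small steps.

Request:
{"fn": "apply_moves", "kwargs": {
  "series": [14, 0.3, 0, 0, 0, 14, 0.3, 0, 0, 0, 14, 0.3, 0, 0, 0, 14, 0.3, 0, 0, 0, 14, 0, 0, 0, 0]
}}

```text
time: 9.2
position: [0.5915, -0.0106, 0.0208]
tcp_rot: [-3.142, -0.0, 0.036]
ft_force: [0.5, -0.6, -0.4]
gripper_width: 0.0138
gripper_force: 0.2
```

Request:
{"fn": "apply_moves", "kwargs": {
  "series": [14, 0.3, 0.1, 0, 0, 14, 0.3, 0, 0, 0, 14, 0.3, 0, 0, 0, 14, 0.3, 0, 0, 0, 14, 0, 0, 0, 0]
}}

```text
time: 9.7
position: [0.5926, -0.0106, 0.0208]
tcp_rot: [3.142, -0.0, 0.036]
ft_force: [-0.3, -0.0, 0.4]
gripper_width: 0.0141
gripper_force: 0.2
```

Request:
{"fn": "apply_moves", "kwargs": {
  "series": [14, 0.3, 0, 0, 0, 14, 0.3, 0, 0, 0, 14, 0.3, 0, 0, 0, 14, 0.3, 0, 0, 0, 14, 0, 0, 0, 0]
}}

```text
time: 10.2
position: [0.5938, -0.0106, 0.0208]
tcp_rot: [3.142, -0.0, 0.036]
ft_force: [-0.5, 0.4, 0.4]
gripper_width: 0.0139
gripper_force: 0.2
```

Request:
{"fn": "apply_moves", "kwargs": {
  "series": [14, 0.3, 0.1, 0, 0, 14, 0.3, 0, 0, 0, 14, 0.3, 0, 0, 0, 14, 0.3, 0, 0, 0, 14, 0, 0, 0, 0]
}}

```text
time: 10.7
position: [0.5947, -0.0104, 0.0207]
tcp_rot: [-3.142, 0.001, 0.036]
ft_force: [-3.1, -0.1, 1.4]
gripper_width: 0.0141
gripper_force: 1.4
```

Contact with the pad: the force is rising and the TCP lags the command. I'll step the force up.

Request:
{"fn": "apply_moves", "kwargs": {
  "series": [14, 0.3, 0, 0, 0, 14, 0.3, 0, 0, 0, 14, 0.2, 0, 0, 0, 14, 0, 0, 0, 0, 14, 0, 0, 0, 0]
}}

```text
time: 11.2
position: [0.5952, -0.0104, 0.0207]
tcp_rot: [-3.141, 0.001, 0.036]
ft_force: [-5.1, 0.4, 3.1]
gripper_width: 0.0138
gripper_force: 2.7
```

Run:
```python
from h import *
s=robot.state();print(s["time"],s["position"],s["ft_force"],s["gripper_force"],s["effort"][:3])
```

```text
11.2 [ 0.59518638 -0.01042386  0.02068038] [-5.08072988  0.35735141  3.10428116] 2.6851271465420723 [  0.2168952  -60.53604841 -24.09839809]
```

Request:
{"fn": "apply_moves", "kwargs": {
  "series": [14, 0.3, 0, 0, 0, 14, 0.3, 0.1, 0, 0, 14, 0.3, 0, 0, 0, 14, 0, 0, 0, 0, 14, 0, 0, 0, 0]
}}

```text
time: 11.7
position: [0.5956, -0.0103, 0.0206]
tcp_rot: [-3.141, 0.003, 0.036]
ft_force: [-7.8, -0.3, 3.3]
gripper_width: 0.0141
gripper_force: 3.9
```

Request:
{"fn": "apply_moves", "kwargs": {
  "series": [14, 0.3, 0, 0, 0, 14, 0.3, 0, 0, 0, 14, 0.1, 0, 0, 0, 14, 0, 0, 0, 0, 14, 0, 0, 0, 0]
}}

```text
time: 12.2
position: [0.5958, -0.0103, 0.0205]
tcp_rot: [-3.141, 0.004, 0.036]
ft_force: [-9.3, -0.4, 5.1]
gripper_width: 0.0142
gripper_force: 4.9
```

About 9.5 N. I'll nudge it slightly and hold.

Request:
{"fn": "apply_moves", "kwargs": {
  "series": [14, 0.1, 0, 0, 0, 14, 0, 0, 0, 0, 14, 0, 0, 0, 0, 14, 0, 0, 0, 0, 14, 0, 0, 0, 0]
}}

```text
time: 12.7
position: [0.5959, -0.0103, 0.0205]
tcp_rot: [-3.141, 0.004, 0.036]
ft_force: [-10.3, -0.9, 5.7]
gripper_width: 0.0139
gripper_force: 5.1
```

Request:
{"fn": "apply_moves", "kwargs": {
  "series": [14, 0, 0, 0, 0, 14, 0, 0, 0, 0, 14, 0, 0, 0, 0, 14, 0, 0, 0, 0]
}}

```text
time: 13.1
position: [0.5959, -0.0103, 0.0205]
tcp_rot: [-3.141, 0.004, 0.036]
ft_force: [-9.7, -1.5, 5.0]
gripper_width: 0.0143
gripper_force: 5.1
```

Request:
{"fn": "apply_moves", "kwargs": {
  "series": [14, 0, 0, 0, 0, 14, 0, 0, 0, 0, 14, -1, 0, 0, 0, 14, -1, 0, 0, 0, 14, -2, -0.1, 0, 0]
}}

```text
time: 13.6
position: [0.5939, -0.0105, 0.0209]
tcp_rot: [3.142, -0.001, 0.036]
ft_force: [1.1, -0.2, 0.6]
gripper_width: 0.0142
gripper_force: 0.0
```

Request:
{"fn": "apply_moves", "kwargs": {
  "series": [14, -5, -0.2, 0, 0, 14, -8, -0.3, 0, 0, 14, -8, -0.3, 0, 0, 14, 0, 0, 15, 0, 14, 0, 0, 30, 0]
}}

```text
time: 14.1
position: [0.5713, -0.0112, 0.0657]
tcp_rot: [-3.141, 0.003, 0.036]
ft_force: [0.5, -0.3, 0.8]
gripper_width: 0.0143
gripper_force: 0.0
```

Request:
{"fn": "apply_moves", "kwargs": {
  "series": [14, -30, 0, 30, 0, 14, -40, 0, 25, 0, 14, -40, 0, 20, 0, 14, -20, 0, 0, 0, 14, 0, 0, 0, 0]
}}

```text
time: 14.6
position: [0.4412, -0.0112, 0.1424]
tcp_rot: [3.141, -0.002, 0.036]
ft_force: [0.5, -0.4, -0.6]
gripper_width: 0.014
gripper_force: 0.0
```

Run:
```python
from h import *
s=robot.state();print(s["time"],s["position"],s["ft_force"])
b=robot.capture("scene");a=robot.capture("top")
c1=cv2.resize(a[110:210,310:410],None,fx=4,fy=5,interpolation=cv2.INTER_CUBIC)
c2=cv2.resize(b[190:280,225:315],None,fx=4.4,fy=500/90,interpolation=cv2.INTER_CUBIC)
save("end1",np.hstack([c1,c2]))
```

```text
14.6 [ 0.44117568 -0.01118901  0.14239879] [ 0.48589575 -0.38036646 -0.58901851]
```

View pics/end1.png

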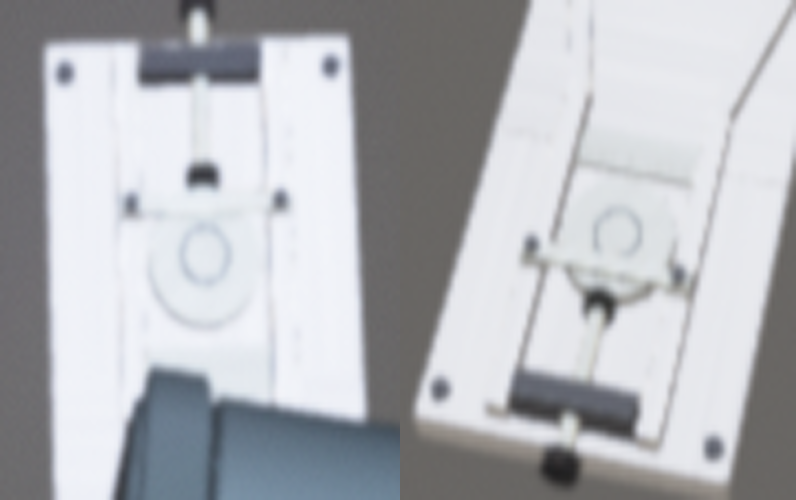

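The disc lies flat in the pocket, centred at top crop (205,255). It is fully past the lip and under the bar, with its front edge against the pad at scene crop (598,300). The robot is clear of it, so I'm handing in.

```bash
python3 -c "
from bench import robot
print(robot.job_done())"
```

```text
the job is handed in; nothing more can be done
None
```

The spacer disc lies flat in the pocket against the end-stop pad, bedded with about 10 N for about a second (peak reading 10.3 N); the arm is clear, nothing else was touched, and the job was handed in at about 15 s.

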